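# Pack the slot of a cake slicing guide

## Task

Find by trial which of the three packing blocks on the white board fits the slot of the cake slicing guide snugly, and leave that one fully down in the slot and slid forward, past the sprung brass roller that it keeps pressed in, until it stops against the blue keeper with its toe underneath. Press only lightly and never force a block that is too thick; stand the other blocks upright on the white board, and leave everything else where it is.

Things in the scene. Friction and masses are not known exactly. Their poses are not given: they have to be found in the camera images.
- guide: Slicing guide, fixed and rigid; position and yaw vary. Steel base plate 240 x 140 x 10 mm (x -63 to 177, y -82 to 57 mm). A slot runs along its x, open on top and to -x: floor at z = 10 mm, walls to z = 46 mm. White fence on the slot's +y side: face at y = 0, x from -55 to 35 mm. A steel stop bar is the -y wall. Origin: on the bench under the fence face; z up.
- slot_mouth (a point): Point of the guide at (-16, 0, 46) mm: on the fence face, at wall-top height. Lower a block with its origin at x = -24 to -14 mm of the guide. The slot is 1.5 mm wider than one of the blocks (25.5, 28.5 or 31.5 mm from the fence face), which one is unknown. Both upper slot edges have a 3 mm 45-degree bevel; a block too thick rests on it, about 1 to 3 mm below the wall tops.
- keeper (a point): Point of the guide at (36, 0, 27) mm, lower edge of the front face of the blue keeper bar. The bar crosses the slot at x = 36 to 50 mm, underside z = 27, top z = 46 mm. A block on the slot floor is slid to +x, its toe passing under the bar, until its body stops against it: block origin then at x = 6 mm of the guide, its body 4 mm and its grip 44 mm above the walls.
- mount (a point): Point of the guide at (-10, -60, 10) mm: where the origin of the fitted stop bar lies.
- stop_a: Fixed steel stop bar, 90 mm long (x), 36 mm high. The three look alike but differ in thickness (28.5, 31.5, 34.5 mm); which is which is not known. Origin: middle of the lower edge of its back (-y) face. The one at mount is the slot's -y wall; the other two are parked at the far end of the base plate.
- stop_b: As stop_a, of another thickness.
- stop_c: As stop_a, of another thickness.
- feeler_a (a joint): How far (m) the brass feeler roller of stop_a is pressed in; 0 = out, 0.006 at most. A free-turning roller (upright axis, radius 10 mm) sprung at 1 N per mm, standing 4 mm out of the bar's slot face, at x = 25, z = 30 to 42 mm of the guide when fitted. The snug block, slid forward, rides over it (2 to 8 N) and keeps it in by 2.5 mm or more; thinner blocks do not. A red pin shows it.
- feeler_b (a joint): The same for stop_b.
- feeler_c (a joint): The same for stop_c.
- board: White plastic cutting board, fixed, 270 x 270 x 12 mm. Origin: centre of its underside; z up. Carries the three blocks and two nozzles.
- piece_red: Red (thickest) plastic packing block, loose, upright on the board, about 0.08 kg. Body 60 x 30 x 40 mm (y is its thickness, 30 mm); a toe 14 x 12 x 14 mm, centred, juts to +x at its foot. On top, centred, a black grip 30 x 16 x 40 mm (x, y, z); 80 mm tall in all. Origin: centre of the underside of the 60 mm body; z up.
- piece_yellow: Yellow (middle) plastic packing block, loose, upright on the board, about 0.08 kg. Body 60 x 27 x 40 mm (y is its thickness, 27 mm); a toe 14 x 12 x 14 mm, centred, juts to +x at its foot. On top, centred, a black grip 30 x 16 x 40 mm (x, y, z); 80 mm tall in all. Origin: centre of the underside of the 60 mm body; z up.
- piece_green: Green (thinnest) plastic packing block, loose, upright on the board, about 0.08 kg. Body 60 x 24 x 40 mm (y is its thickness, 24 mm); a toe 14 x 12 x 14 mm, centred, juts to +x at its foot. On top, centred, a black grip 30 x 16 x 40 mm (x, y, z); 80 mm tall in all. Origin: centre of the underside of the 60 mm body; z up.
- nozzle_1: Steel piping nozzle, a cone 28 mm across at the foot and 45 mm high, loose, standing near a far corner of the board. Origin: centre of its foot. To be left alone.
- nozzle_2: As nozzle_1, near the other far corner.

How it is judged (in metres and radians):
On the way:
1. a block stands down on the slot's floor, before its toe is under the keeper (((z of piece_red in the frame of guide between 0.007 and 0.0125 m and y of piece_red in the frame of guide between -0.02 and -0.009 m and angle between the x axis of piece_red and the x axis of guide, either way round below 0.08 rad and angle between piece_red's own z axis and vertical below 0.06 rad and x of piece_red in the frame of guide between -0.03 and -0.006 m) or (z of piece_yellow in the frame of guide between 0.007 and 0.0125 m and y of piece_yellow in the frame of guide between -0.02 and -0.009 m and angle between the x axis of piece_yellow and the x axis of guide, either way round below 0.08 rad and angle between piece_yellow's own z axis and vertical below 0.06 rad and x of piece_yellow in the frame of guide between -0.03 and -0.006 m) or (z of piece_green in the frame of guide between 0.007 and 0.0125 m and y of piece_green in the frame of guide between -0.02 and -0.009 m and angle between the x axis of piece_green and the x axis of guide, either way round below 0.08 rad and angle between piece_green's own z axis and vertical below 0.06 rad and x of piece_green in the frame of guide between -0.03 and -0.006 m))), for 0.1 s.
At the end, for the whole second after the job is handed in: One block stands upright on the slot's floor (within 2.5 mm), slid home against the keeper (its origin 3 to 9 mm ahead of the guide's origin along the slot), and keeps the slot's feeler pressed in over 1.7 mm, as only the snug block does; the others stand upright on the white board; all at rest (value of joint any of feeler_a, feeler_b, feeler_c above 0.0017 m and ((z of piece_red in the frame of guide between 0.007 and 0.0125 m and y of piece_red in the frame of guide between -0.02 and -0.009 m and angle between the x axis of piece_red and the x axis of guide, either way round below 0.08 rad and angle between piece_red's own z axis and vertical below 0.06 rad and x of piece_red in the frame of guide between 0.003 and 0.009 m and linear speed of piece_red below 0.02 m/s and (z of piece_yellow in the frame of board between 0.009 and 0.015 m and angle between piece_yellow's own z axis and vertical below 0.1 rad and x of piece_yellow in the frame of board between -0.135 and 0.135 m and y of piece_yellow in the frame of board between -0.135 and 0.135 m and linear speed of piece_yellow below 0.02 m/s) and (z of piece_green in the frame of board between 0.009 and 0.015 m and angle between piece_green's own z axis and vertical below 0.1 rad and x of piece_green in the frame of board between -0.135 and 0.135 m and y of piece_green in the frame of board between -0.135 and 0.135 m and linear speed of piece_green below 0.02 m/s)) or (z of piece_yellow in the frame of guide between 0.007 and 0.0125 m and y of piece_yellow in the frame of guide between -0.02 and -0.009 m and angle between the x axis of piece_yellow and the x axis of guide, either way round below 0.08 rad and angle between piece_yellow's own z axis and vertical below 0.06 rad and x of piece_yellow in the frame of guide between 0.003 and 0.009 m and linear speed of piece_yellow below 0.02 m/s and (z of piece_red in the frame of board between 0.009 and 0.015 m and angle between piece_red's own z axis and vertical below 0.1 rad and x of piece_red in the frame of board between -0.135 and 0.135 m and y of piece_red in the frame of board between -0.135 and 0.135 m and linear speed of piece_red below 0.02 m/s) and (z of piece_green in the frame of board between 0.009 and 0.015 m and angle between piece_green's own z axis and vertical below 0.1 rad and x of piece_green in the frame of board between -0.135 and 0.135 m and y of piece_green in the frame of board between -0.135 and 0.135 m and linear speed of piece_green below 0.02 m/s)) or (z of piece_green in the frame of guide between 0.007 and 0.0125 m and y of piece_green in the frame of guide between -0.02 and -0.009 m and angle between the x axis of piece_green and the x axis of guide, either way round below 0.08 rad and angle between piece_green's own z axis and vertical below 0.06 rad and x of piece_green in the frame of guide between 0.003 and 0.009 m and linear speed of piece_green below 0.02 m/s and (z of piece_red in the frame of board between 0.009 and 0.015 m and angle between piece_red's own z axis and vertical below 0.1 rad and x of piece_red in the frame of board between -0.135 and 0.135 m and y of piece_red in the frame of board between -0.135 and 0.135 m and linear speed of piece_red below 0.02 m/s) and (z of piece_yellow in the frame of board between 0.009 and 0.015 m and angle between piece_yellow's own z axis and vertical below 0.1 rad and x of piece_yellow in the frame of board between -0.135 and 0.135 m and y of piece_yellow in the frame of board between -0.135 and 0.135 m and linear speed of piece_yellow below 0.02 m/s)))); the robot touches nothing.
It fails at once if a block, tool or hand presses on the guide or its stop bars with more than 45 N (contact force between any of guide, stop_a, stop_b, stop_c and anything else above 45 N).
It fails at once if a piping nozzle is moved by more than 30 mm or tipped (distance of nozzle_1 from where it was at the start of the episode above 0.03 m or angle between nozzle_1's own z axis and vertical above 0.5 rad).
It fails at once if the other piping nozzle is moved by more than 30 mm or tipped (distance of nozzle_2 from where it was at the start of the episode above 0.03 m or angle between nozzle_2's own z axis and vertical above 0.5 rad).
It also fails if it takes over 72 s, if anything falls off the work surface, if the arm or the gripper's body presses on something with over 40 N, if the wrist force passes 120 N, or if a joint passes its speed limit or range.

## Robot

A 6-joint arm with a two-finger parallel gripper is mounted at the origin on the work surface. World frame = base frame: x ahead of the robot, y to its left, z up, the work surface at z = 0. Lengths are in m, angles in degrees, forces in N, time in s.
With the tool pointing down it reaches from about 0.225 to 0.725 m from the base axis. Payload 3.1 kg.
Tool frame: the origin (TCP) lies where the fingers leave the gripper's body, on its centre line; the fingertips stand 73 mm ahead of it and the grasp point (between the pads) lies 54 mm ahead of it; z points along the fingers, y is the line along which they close (so a half turn about z gives the same grasp; the last joint's range is limited). The gripper opens to 85 mm and grips with 20 to 120 N. Pads are 22 mm wide; open, the fingers measure 114 mm over their backs; the gripper's body (76 mm by 85 mm) begins 54 mm behind the grasp point. The pads swing forward as they close: fully open they stand 13 mm farther back than shut.
Start: joints at [67.105, 2.75, 5.684, 92.934, 0, 82.678], TCP at [0.141, 0.506, 0.304] pointing down, gripper open.
Joint ranges: [-166.93, 166.93], [-56.73, 111.36], [-69.38, 81.34], [-121.58, 131.49], [-85.45, 84.26], [-180, 180]. Speed limits (degrees/s): [159.86, 159.86, 180, 180, 180, 180].

## Interface

Orientations are given as a 3x3 rotation matrix whose columns are the frame's x, y, z axes.
In Python, from bench import arm gives the robot as it stands.
- The arm moves only by the shell command python3 -m creep 'ROWS' [FORCE]. ROWS is JSON, a list of rows, each a list of 5 numbers: the shift along the tool's x, y, z each as a share of 0.4 m, from -1 to 1, then the turn about the tool's z as a share of 2 pi rad, from -1 to 1, then the closure, from -1 (fully open) to 1 (shut). A call has 1 to 12 rows; each row is the pose to reach, as a shift and turn from the pose commanded when the call began, along the tool's axes at that moment, turning the shorter way round; what a row does not reach only later rows make up. A row lasts 1/12 s, in which the tool goes at most 41.7 mm and 7.16 degrees, less where a joint would pass 70% of its speed; a pose out of reach is approached as far as the arm can. A call with a number of a shift or a turn outside -1 to 1 is refused whole. A call with a gripper value outside its range is refused whole. The fingers move at their own pace and stop on an object; FORCE is the grip in N (left out, the last holds). Time passes only in rows, so rows that repeat a pose let the fingers close. It gives the time, the measured TCP pose, the force, the opening and the grip force at its end, in the units of the state.
- arm.observe(): the state, without advancing time (a new reading comes with each control period).
- arm.capture(name): name is "scene" or "side" or "wrist"; returns a dict with "frame" (384x512x3 uint8, blue, green, red), "fx", "fy", "cx", "cy" (pixels), "dist" ([k1, k2, p1, p2, k3] as OpenCV has them; the pictures are not rectified), "cam_to_world" (4x4, takes a point from camera to world coordinates); the wrist camera has in their place "mount" (4x4, takes a point from camera to tool coordinates, whose origin is the TCP and whose axes are the flange's). Camera axes: x right, y down, z forward; pixel columns grow to the right and rows downward; lengths in m; the calibration is good to about 2 mm. A picture is of the moment at which its call begins: read the wrist's pose just before it. There is no depth.
- arm.job_done(): hands the job in; it is judged then, once.
The state is a dict: "t": time; "joint_positions": joint angles; "dq": joint speeds; "tau": joint torques, N m; "ee_pos": TCP position; "tcp_rot": TCP orientation; "contact_force": force on the tool from outside, world axes, zero at the start; "ft_torque": the same for the moment, N m; "grip_width": finger opening in m; "gripper_force": force on a finger pad.
Only numpy, scipy, OpenCV 4.12 (cv2) and the standard library are available. Lean on these libraries where they do the work, as an engineer would, in place of code of your own. Each camera call takes 0.05 s, during which the arm holds its last target. There are 200 camera calls.

## Working session

There is one attempt and no reset: what is moved stays moved. The work goes in short steps, Python scripts to look and compute and a shell command to move; the robot and the scene stay as the last step left them, time stands still between calls to the robot, and variables do not carry over. Pictures are saved under pics/ and viewed, at most 10 in all, crops included, and the job is handed in when it is done.

```bash
ls; mkdir -p pics
python3 - <<'E'
from bench import arm
import cv2,numpy as np,pickle
np.set_printoptions(precision=4,suppress=True)
s=arm.observe();print(s)
a={n:arm.capture(n) for n in("scene","side","wrist")}
pickle.dump((s,a),open("c0.pkl","wb"))
for n in a:
  cv2.imwrite(f"pics/{n}0.png",a[n]["frame"])
  print(n,[a[n][k] for k in("fx","fy","cx","cy","dist")],a[n].get("cam_to_world",a[n].get("mount")))
E
```

```text
pics
{'t': 0.0, 'joint_positions': array([67.1046,  2.7919,  5.5905, 92.9338, -0.0011, 82.6786]), 'dq': array([ 0.0592, -0.0136, -0.0065,  0.0372,  0.0176, -0.0656]), 'tau': array([  0.0008, -33.8771,  32.002 ,   0.02  ,  -0.0002,  -0.    ]), 'ee_pos': array([0.1408, 0.5053, 0.3027]), 'tcp_rot': array([[-0.9633,  0.2685, -0.0009],
       [ 0.2685,  0.9633, -0.0022],
       [ 0.0003, -0.0023, -1.    ]]), 'contact_force': array([0.4492, 0.5122, 0.5788]), 'ft_torque': array([-0.0497,  0.0463, -0.0498]), 'gripper_force': 0.0, 'grip_width': 0.08548078694411}
scene [347.6759272055284, 347.6759272055284, 257.8172965046364, 189.50486835435842, array([0.0135, 0.    , 0.    , 0.    , 0.    ])] [[-0.2445  0.831  -0.4996  0.9546]
 [ 0.9696  0.2149 -0.1171  0.1303]
 [ 0.0101 -0.513  -0.8583  0.7112]
 [ 0.      0.      0.      1.    ]]
side [434.72858456628927, 434.72858456628927, 255.84563493935903, 193.5643132206306, array([-0.0428,  0.    ,  0.    ,  0.    ,  0.    ])] [[ 0.7542 -0.4718  0.4567  0.0715]
 [-0.6566 -0.5451  0.5213 -0.5486]
 [ 0.003  -0.693  -0.7209  0.8728]
 [ 0.      0.      0.      1.    ]]
wrist [296.1172718809193, 296.1172718809193, 255.0059491451605, 191.23348503096094, array([-0.044,  0.   ,  0.   ,  0.   ,  0.   ])] [[ 0.0007 -0.958  -0.2868  0.0725]
 [ 1.      0.0006  0.0006  0.0004]
 [-0.0004 -0.2868  0.958  -0.0704]
 [ 0.      0.      0.      1.    ]]
```

Run:
```python
import cv2,numpy as np
i=[cv2.imread(f"pics/{n}0.png") for n in("scene","side")]
cv2.imwrite("pics/pair0.png",cv2.resize(np.vstack(i),(0,0),fx=.78,fy=.78))
```

```text
(no output)
```

View pics/scene0.png

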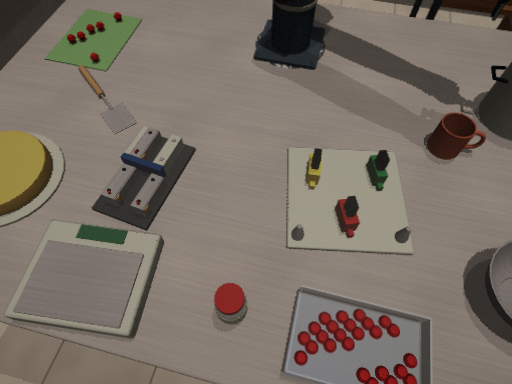

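View pics/side0.png

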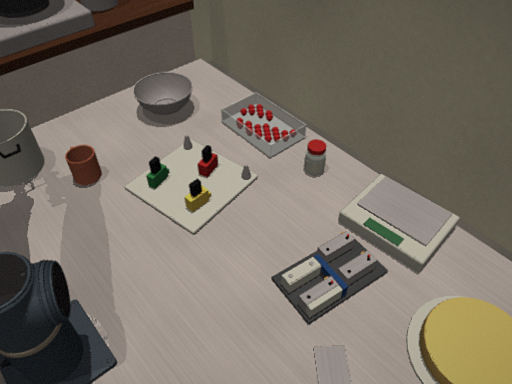

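View pics/wrist0.png

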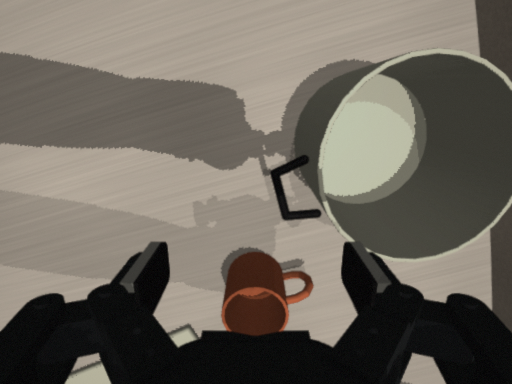

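```bash
cat > h.py <<'E'
import cv2,numpy as np,pickle
np.set_printoptions(precision=4,suppress=True)
def ray(c,px,T=None):
    K=np.array([[c["fx"],0,c["cx"]],[0,c["fy"],c["cy"]],[0,0,1.]])
    p=cv2.undistortPoints(np.array(px,float).reshape(-1,1,2),K,c["dist"]).reshape(-1,2)
    T=c["cam_to_world"] if T is None else T
    return T[:3,3],np.c_[p,np.ones(len(p))]@T[:3,:3].T
def onz(c,px,z,T=None):
    o,d=ray(c,px,T); return o+d*((z-o[2])/d[:,2])[:,None]
def proj(c,P,T=None):
    T=c["cam_to_world"] if T is None else T
    K=np.array([[c["fx"],0,c["cx"]],[0,c["fy"],c["cy"]],[0,0,1.]])
    M=np.linalg.inv(T)
    return cv2.projectPoints(np.array(P,float).reshape(-1,3),cv2.Rodrigues(M[:3,:3])[0],M[:3,3],K,c["dist"])[0].reshape(-1,2)
def wristT(c,s):
    T=np.eye(4);T[:3,:3]=s["tcp_rot"];T[:3,3]=s["ee_pos"];return T@c["mount"]
def mask(f,col):
    h=cv2.cvtColor(f,cv2.COLOR_BGR2HSV)
    H,S,V=cv2.split(h)
    if col=="red": m=((H<8)|(H>172))&(S>150)&(V>60)
    if col=="yellow": m=(H>20)&(H<35)&(S>140)&(V>60)
    if col=="green": m=(H>45)&(H<85)&(S>110)&(V>30)
    if col=="blue": m=(H>100)&(H<130)&(S>120)&(V>40)
    return m.astype(np.uint8)
def blobs(f,col,mn=20):
    n,l,st,ce=cv2.connectedComponentsWithStats(mask(f,col))
    return [(st[i],ce[i],l==i) for i in range(1,n) if st[i][4]>=mn]
E
python3 - <<'E'
from h import *
s,a=pickle.load(open("c0.pkl","rb"))
for n in("scene","side"):
  for col in("red","yellow","green","blue"):
    for st,ce,l in blobs(a[n]["frame"],col): print(n,col,st,ce.round(1),onz(a[n],[ce],.03)[0])
c1=cv2.resize(a["scene"]["frame"][110:235,80:210],(0,0),fx=4,fy=4,interpolation=cv2.INTER_CUBIC)
c2=cv2.resize(a["side"]["frame"][225:330,262:397],(0,0),fx=4,fy=4,interpolation=cv2.INTER_CUBIC)
h=np.zeros((500,1060,3),np.uint8);h[:500,:520]=c1;h[:420,520:]=c2
cv2.imwrite("pics/crop0.png",cv2.resize(h,(0,0),fx=.75,fy=.75))
E
```

```text
scene red [114  13   7   6  29] [116.9  15.3] [ 0.0394 -0.56    0.03  ]
scene red [96 22  7  6 33] [99.1 24.7] [ 0.0986 -0.5918  0.03  ]
scene red [87 25  7  6 35] [89.6 27.4] [ 0.1191 -0.6134  0.03  ]
scene red [77 32  8  6 38] [80.6 34.6] [ 0.1581 -0.6231  0.03  ]
scene red [67 34  8  7 41] [70.5 37.2] [ 0.1778 -0.6457  0.03  ]
scene red [91 53  7  7 39] [93.7 56. ] [ 0.2374 -0.5382  0.03  ]
scene red [442 113  43  26 150] [460.9 129.8] [0.2564 0.4954 0.03  ]
scene red [464 145  11   3  25] [468.5 146. ] [0.306  0.5111 0.03  ]
scene red [339 199  20  26 180] [347.6 214.4] [0.5704 0.2435 0.03  ]
scene red [347 229   7   7  34] [350.1 231.6] [0.6101 0.2534 0.03  ]
scene red [215 283  29  31 720] [229.1 298.2] [0.8076 0.0435 0.03  ]
scene red [336 311  28  29 339] [349.8 325.2] [0.7992 0.2739 0.03  ]
scene red [354 310  28  29 335] [367.5 323.7] [0.7884 0.3054 0.03  ]
scene red [319 313  35  38 460] [336.4 331.3] [0.8159 0.2511 0.03  ]
scene red [379 316  21  21 235] [388.8 325.9] [0.7824 0.3439 0.03  ]
scene red [309 322  27  30 355] [321.9 336.8] [0.8317 0.2268 0.03  ]
scene red [29
[... 1382 characters left out ...]
]
side red [282 130   6   7  25] [284.2 132.8] [0.8443 0.2009 0.03  ]
side red [308 140  18  15 219] [316.4 146.8] [0.8709 0.0889 0.03  ]
side red [ 72 148  11  13  39] [ 77.9 151.8] [0.3175 0.5384 0.03  ]
side red [198 154  19  23 182] [205.6 165.4] [0.57   0.2395 0.03  ]
side red [ 77 172  14  12  52] [ 83.8 178.7] [0.2797 0.4192 0.03  ]
side yellow [185 186  26  26 327] [197.1 199.1] [0.474  0.1475 0.03  ]
side green [147 164  21  24 259] [157.3 176.5] [0.4402 0.2913 0.03  ]
side green [364 219  28  17  67] [376.3 226.8] [ 0.7584 -0.2251  0.03  ]
side green [384 236  19   9  30] [394.6 239.6] [ 0.7601 -0.2802  0.03  ]
side blue [314 254  34  37 254] [330.6 271.7] [ 0.5717 -0.2397  0.03  ]
```

View pics/crop0.png

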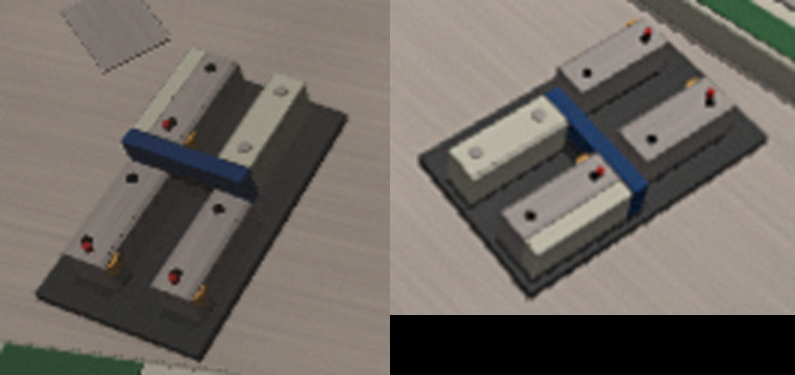

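The scene shows the blocks on the board with toes away from the robot (red (348,214), yellow (313,168), green (380,178)). The guide is at (144,163), with its slot opening towards the robot and the blue keeper across it. Next is a wrist view over the board.

```bash
python3 -m creep '[[-0.9,-0.53,-0.12,0,-1],[-0.9,-0.53,-0.12,0,-1],[-0.9,-0.53,-0.12,0,-1],[-0.9,-0.53,-0.12,0,-1],[-0.9,-0.53,-0.12,0,-1],[-0.9,-0.53,-0.12,0,-1],[-0.9,-0.53,-0.12,0,-1],[-0.9,-0.53,-0.12,0,-1],[-0.9,-0.53,-0.12,0,-1],[-0.9,-0.53,-0.12,0,-1],[-0.9,-0.53,-0.12,0,-1],[-0.9,-0.53,-0.12,0,-1]]' 25
python3 - <<'E'
from h import *
from bench import arm
s=arm.observe();c=arm.capture("wrist");pickle.dump((s,c),open("w1.pkl","wb"))
cv2.imwrite("pics/w1.png",c["frame"]);T=wristT(c,s);print(s["ee_pos"],s["tcp_rot"][:,1])
for col in("red","yellow","green"):
  for st,ce,l in blobs(c["frame"],col): print(col,st,ce,onz(c,[ce],.03,T)[0])
E
```

```text
t: 1.15
ee_pos: [0.4322, 0.2029, 0.3514]
tcp_rot: [[-0.962, 0.273, -0.001], [0.273, 0.962, -0.0], [0.001, -0.0, -1.0]]
contact_force: [-0.1, 0.5, 0.6]
grip_width: 0.0855
gripper_force: 0.0
[0.4322 0.2029 0.3514] [ 0.2734  0.9619 -0.0005]
red [289 231  40  36 472] [307.3517 246.3835] [0.5775 0.2421 0.03  ]
red [402 354  25  26 363] [414.4105 366.7934] [0.858  0.3713 0.03  ]
yellow [208 174  36  51 740] [227.323  194.9784] [0.47   0.1528 0.03  ]
green [303 123  43  51 573] [319.9389 144.3176] [0.4364 0.2915 0.03  ]
```

View pics/w1.png

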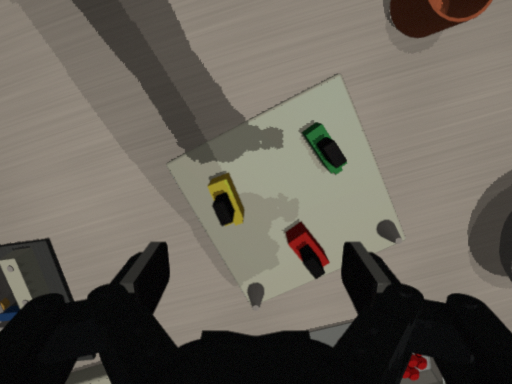

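```bash
python3 -m creep '[[-0.63,-0.95,0.17,0,-1],[-0.63,-0.95,0.17,0,-1],[-0.63,-0.95,0.17,0,-1],[-0.63,-0.95,0.17,0,-1],[-0.63,-0.95,0.17,0,-1],[-0.63,-0.95,0.17,0,-1],[-0.63,-0.95,0.17,0,-1],[-0.63,-0.95,0.17,0,-1],[-0.63,-0.95,0.17,0,-1],[-0.63,-0.95,0.17,0,-1],[-0.63,-0.95,0.17,0,-1],[-0.63,-0.95,0.17,0,-1]]'
python3 - <<'E'
from h import *
from bench import arm
s,c=pickle.load(open("w1.pkl","rb"));T=wristT(c,s)
for col in("red","yellow","green"):
  st,ce,l=max(blobs(c["frame"][:300],col),key=lambda b:b[0][4])
  pts=np.argwhere(l)[:,::-1]
  W=onz(c,pts,.052,T)[:,:2]*1000
  W=W-T[:2,3]*0
  print(col,cv2.minAreaRect(W.astype(np.float32)))
  h=cv2.approxPolyDP(cv2.convexHull(W.astype(np.float32)),3,True)[:,0]
  for p,q in zip(h,np.roll(h,-1,0)):
    d=q-p; L=np.hypot(*d)
    if L>15: print("  ",p,q,L,np.degrees(np.arctan2(d[1],d[0]))%180)
s=arm.observe();c=arm.capture("wrist");pickle.dump((s,c),open("w2.pkl","wb"))
cv2.imwrite("pics/w2.png",c["frame"]);print(s["ee_pos"],s["tcp_rot"][:,1])
E
```

```text
t: 2.2
ee_pos: [0.5724, -0.2327, 0.2793]
tcp_rot: [[-0.962, 0.271, -0.004], [0.271, 0.962, -0.001], [0.004, -0.002, -1.0]]
contact_force: [-0.0, 0.6, -0.3]
grip_width: 0.0855
gripper_force: 0.0
red ((574.4537353515625, 241.0113067626953), (60.4791374206543, 30.57809066772461), 21.90432357788086)
   [597.3724 263.7081] [541.8546 243.0535] 59.235477 20.407013
   [541.8546 243.0535] [551.8953 218.1282] 26.871738 111.94124
   [551.8953 218.1282] [580.2015 227.0609] 29.68219 17.51447
   [580.2015 227.0609] [601.2924 254.21  ] 34.378765 52.1579
yellow ((471.5518798828125, 153.85922241210938), (69.90052032470703, 31.80396270751953), 5.603623390197754)
   [504.3805 164.7712] [488.2966 170.9391] 17.225933 159.0192
   [488.2966 170.9391] [437.3318 165.9648] 51.20705 5.574539
   [437.3318 165.9648] [438.007  144.1391] 21.836079 91.77195
   [446.7764 135.7808] [502.3183 141.443 ] 55.829742 5.8209243
green ((439.6998596191406, 293.004150390625), (68.7362060546875, 24.75336265563965), 19.971477508544922)
   [473.8058 299.7497] [462.831  313.6984] 17.748587 128.19556
   [462.831  313.6984] [409.7582 295.2189] 56.197983 19.197708
   [405.422  288.6287] [412.9183 270.4623] 19.652239 112.42332
   [412.9183 270.4623] [464.2312 289.9166] 54.876965 20.763218
[ 0.5724 -0.2327  0.2793] [ 0.2714  0.9625 -0.0016]
```

View pics/w2.png

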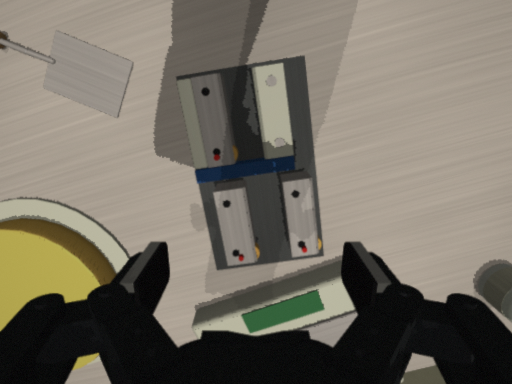

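```bash
cat > fit.py <<'E'
from h import *
s,c=pickle.load(open("w2.pkl","rb"));T=wristT(c,s);f=c["frame"]
G=np.array([[-63,57],[-63,-82],[177,57],[177,-82]])/1000.
px=np.array([[304,57],[178,77],[322,254],[217,269]],float)
W=onz(c,px,.010,T)[:,:2]
def rigid(A,B):
    a=A-A.mean(0);b=B-B.mean(0)
    y=np.arctan2((a[:,0]*b[:,1]-a[:,1]*b[:,0]).sum(),(a*b).sum())
    R=np.array([[np.cos(y),-np.sin(y)],[np.sin(y),np.cos(y)]])
    return R,B.mean(0)-R@A.mean(0),np.degrees(y)
R,t,y=rigid(G,W);print(t,y,"res mm",(G@R.T+t-W)*1000)
def g2w(P): P=np.array(P,float).reshape(-1,3)/1000; return np.c_[P[:,:2]@R.T+t,P[:,2]]
if __name__=="__main__":
  g=cv2.cvtColor(f,cv2.COLOR_BGR2GRAY)
  for x in(-45,-30,-15,0,15,27):
    ys=np.arange(-70,45,1.)
    q=proj(c,g2w([[x,v,46] for v in ys]),T).astype(np.float32)
    v=cv2.remap(g,q[:,0].copy(),q[:,1].copy(),cv2.INTER_LINEAR).ravel()
    print(x," ".join(f"{k}" for k in v[::2]))
  for st,ce,l in blobs(f,"blue"):
    p=np.argwhere(l)[:,::-1].astype(np.float32); print("blue",cv2.minAreaRect(onz(c,p,.046,T)[:,:2].astype(np.float32)*1000),
     )
    w=onz(c,p,.046,T)[:,:2]; q=(w-t)@R*1000; print(q.min(0),q.max(0))
  o=cv2.resize(f[45:280,165:335],(0,0),fx=2.5,fy=2.5,interpolation=cv2.INTER_CUBIC)
  def dr(P,col):
    q=(proj(c,g2w(P),T)-[165,45]+.5)*2.5
    cv2.polylines(o,[np.int32(q*8)],False,col,1,cv2.LINE_AA,3)
  dr([[-63,57,10],[-63,-82,10],[177,-82,10],[177,57,10],[-63,57,10]],(0,255,255))
  dr([[-55,3,46],[35,3,46]],(0,0,255));dr([[-55,0,10],[35,0,10]],(255,255,0))
  for k in(25.5,28.5,31.5): dr([[-55,-k-3,46],[35,-k-3,46]],(0,255,0))
  cv2.imwrite("pics/fit.png",o)
E
python3 fit.py
```

```text
[ 0.5236 -0.2133] -7.342262286333204 res mm [[-1.6809  0.8472]
 [-1.9523 -0.9323]
 [ 2.8506  0.8166]
 [ 0.7827 -0.7316]]
-45 113 114 116 116 103 91 94 95 97 98 94 89 94 96 94 94 98 92 77 65 48 42 40 43 40 40 33 32 33 33 32 35 56 56 44 112 141 167 168 168 167 167 147 135 148 166 168 167 168 165 89 63 62 60 61 61 61 59
-30 113 113 114 114 104 92 94 95 97 97 96 92 95 95 95 94 96 93 79 65 48 44 40 36 32 31 33 32 34 47 62 62 63 60 41 112 140 168 168 169 169 169 168 169 169 169 169 169 168 164 91 61 61 61 61 60 61 61
-15 114 113 114 115 104 93 94 95 97 98 96 94 94 95 93 93 97 93 80 68 49 40 31 32 32 32 31 32 32 33 49 60 62 60 43 107 139 167 168 168 168 169 169 169 169 169 170 169 170 165 95 62 61 61 60 61 61 61
0 112 113 113 114 106 92 93 95 97 98 95 94 95 95 94 92 95 83 66 59 47 34 31 31 30 30 31 30 33 32 42 62 60 60 51 105 139 168 169 169 169 168 169 168 169 170 169 168 169 167 96 62 60 60 61 60 61 60
15 113 112 113 113 106 93 93 94 96 97 92 90 93 95 93 82 76 73 68 60 47 35 30 31 30 29 31 29 31 32 31 31 31 31 37 104 131 167 168 169 169 168 152 152 153 163 168 170 169 167 97 63 61 60 61 60 61 60
27 112 112 113 113 106 92 94 95 91 57 44 48 78 84 73 72 74 73 68 69 72 55 30 31 30 29 32 31 32 32 32 29 31 31 32 69 81 88 89 90 89 89 89 90 89 89 88 89 89 88 52 39 60 60 61 60 62 61
blue ((562.9252319335938, -241.2042694091797), (103.19332122802734, 15.2222318649292), 82.64889526367188)
[ 34.9148 -74.2478] [50.1429 28.9469]
```

View pics/fit.png

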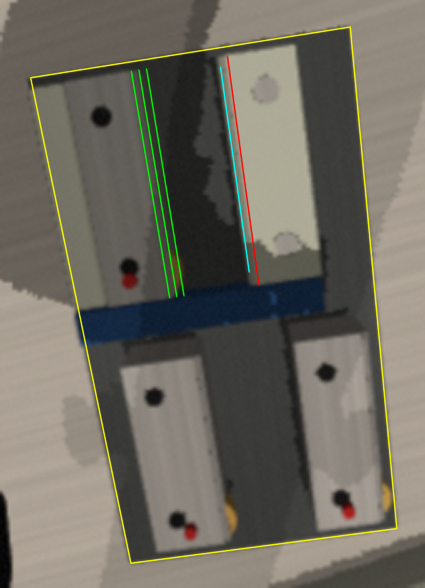

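The fit gives the guide at (0.524, −0.213), yaw −7.3°. The overlay's yellow outline and red fence line sit on the real edges. The bar's flat edge lies near y = −34.5, which suggests the widest slot, so I'll try red first.

```bash
python3 -m creep '[[0.25,0.91,0,-0.1,-1],[0.25,0.91,0,-0.1,-1],[0.25,0.91,0,-0.1,-1],[0.25,0.91,0,-0.1,-1],[0.25,0.91,0,-0.1,-1],[0.25,0.91,0,-0.1,-1],[0.25,0.91,0,-0.1,-1],[0.25,0.91,0,-0.1,-1],[0.25,0.91,0,-0.1,-1],[0.25,0.91,0,-0.1,-1],[0.25,0.91,0,-0.1,-1]]'
cat > to.py <<'E'
# to.py x y z yaw : rows numbers to go there (world, block-style yaw of tool y axis from world y)
import sys
from h import *
from bench import arm
x,y,z,yaw=map(float,sys.argv[1:])
s=arm.observe();R=s["tcp_rot"]
d=np.array([x,y,z])-s["ee_pos"];psi=np.degrees(np.arctan2(-R[0,1],R[1,1]))
print("t",s["t"],"yaw",psi,"mm",np.linalg.norm(d)*1000,"row",R.T@d/.4,-(((yaw-psi+90)%180)-90)/360)
E
python3 to.py .5745 .241 .25 20.5
```

```text
t: 3.17
ee_pos: [0.5708, 0.1538, 0.2843]
tcp_rot: [[-0.934, -0.357, -0.0], [-0.357, 0.934, 0.001], [0.0, 0.001, -1.0]]
contact_force: [-0.8, -0.1, -0.3]
grip_width: 0.0856
gripper_force: 0.0
t 3.1667 yaw 20.908694174411167 mm 93.7562655213313 row [-0.0863  0.2003  0.0859] 0.0011352615955865749
```

```bash
python3 -m creep '[[-0.086,0.2,0.086,0,-1],[-0.086,0.2,0.086,0,-1],[-0.086,0.2,0.086,0,-1],[-0.086,0.2,0.086,0,-1]]'
cat > blk.py <<'E'
import sys
from h import *
from bench import arm
col=sys.argv[1]
s=arm.observe();c=arm.capture("wrist");T=wristT(c,s);f=c["frame"]
cv2.imwrite(f"pics/b{s['t']:.2f}.png",f)
st,ce,l=max(blobs(f[:330],col),key=lambda b:b[0][4])
W=onz(c,np.argwhere(l)[:,::-1],.052,T)[:,:2]*1000
print(col,st,cv2.minAreaRect(W.astype(np.float32)))
h=cv2.approxPolyDP(cv2.convexHull(W.astype(np.float32)),2,True)[:,0]
for p,q in zip(h,np.roll(h,-1,0)):
    d=q-p; L=np.hypot(*d)
    if L>15: print("  ",p,q,L,np.degrees(np.arctan2(d[1],d[0]))%180)
x,y,w,hh=[int(v) for v in st[:4]]; x0,y0=max(x-25,0),max(y-25,0)
k=(cv2.cvtColor(f,cv2.COLOR_BGR2HSV)[y0:y+hh+25,x0:x+w+25,2]<48).astype(np.uint8)
n,lb,sst,cc=cv2.connectedComponentsWithStats(k)
# black grip: component touching the colour blob bounding box most
j=max(range(1,n),key=lambda i:(lb[y-y0:y-y0+hh,x-x0:x-x0+w]==i).sum())
P=np.argwhere(lb==j)[:,::-1]+[x0,y0]
print("grip z92",cv2.minAreaRect((onz(c,P,.092,T)[:,:2]*1000).astype(np.float32)),sst[j])
E
python3 blk.py red
```

```text
t: 3.5
ee_pos: [0.5753, 0.2379, 0.2473]
tcp_rot: [[-0.936, -0.353, -0.004], [-0.353, 0.936, -0.001], [0.004, 0.001, -1.0]]
contact_force: [-0.3, -0.1, -0.7]
grip_width: 0.0858
gripper_force: 0.0
red [ 240  153   33   64 1067] ((575.391845703125, 239.98922729492188), (60.08832931518555, 29.09744644165039), 22.315959930419922)
   [608.477  238.4351] [597.6799 264.1288] 27.870123 112.793335
   [597.6799 264.1288] [542.408  241.2251] 59.829422 22.508163
   [542.408  241.2251] [554.0188 215.655 ] 28.082804 114.42176
   [554.0188 215.655 ] [608.477  238.4351] 59.03072 22.699734
grip z92 ((571.5364990234375, 238.03781127929688), (36.729610443115234, 15.106490135192871), 21.32412338256836) [ 32  43  20  45 829]
```

```bash
python3 to.py .5754 .240 .130 22.5
```

```text
t 3.55 yaw 20.570279765113323 mm 118.66908105190487 row [-0.0029  0.0096  0.2965] -0.0053603339857963145
```

```bash
python3 -m creep '[[-0.003,0.01,0,-0.005,-1],[-0.003,0.01,0.15,-0.005,-1],[-0.003,0.01,0.25,-0.005,-1],[-0.003,0.01,0.296,-0.005,-1],[-0.003,0.01,0.296,-0.005,-1],[-0.003,0.01,0.296,-0.005,0.6],[-0.003,0.01,0.296,-0.005,1],[-0.003,0.01,0.296,-0.005,1],[-0.003,0.01,0.296,-0.005,1],[-0.003,0.01,0.296,-0.005,1],[-0.003,0.01,0.296,-0.005,1],[-0.003,0.01,0.296,-0.005,1]]' 40
```

```text
t: 4.55
ee_pos: [0.5784, 0.2402, 0.1336]
tcp_rot: [[-0.926, -0.378, 0.004], [-0.378, 0.926, 0.001], [-0.004, -0.001, -1.0]]
contact_force: [0.5, -1.0, 5.5]
grip_width: 0.0155
gripper_force: 40.8
```

```bash
python3 -m creep '[[0,0,-0.05,0,1],[0,0,-0.15,0,1],[0,0,-0.25,0,1],[0,0,-0.3,0,1],[0,0,-0.3,0,1],[0,0,-0.3,0,1]]'
cat > hand.py <<'E'
import sys
from h import *
from bench import arm
col=sys.argv[1]; zt=float(sys.argv[2])  # body-top plane in tool z
s=arm.observe();c=arm.capture("wrist");f=c["frame"]
cv2.imwrite(f"pics/h{s['t']:.2f}.png",f)
print(s["t"],s["ee_pos"],s["contact_force"],s["grip_width"])
for st,ce,l in blobs(f,col,60):
  M=np.array(c["mount"])
  W=onz(c,np.argwhere(l)[:,::-1],zt,M)[:,:2]*1000
  print(st,W.min(0),W.max(0),cv2.minAreaRect(W.astype(np.float32)))
E
python3 hand.py red 0.0816; python3 -c "
from fit import *
print(g2w([[-19,-15.75,10],[6,-15.75,10]]))"
```

```text
t: 5.05
ee_pos: [0.5779, 0.2401, 0.2532]
tcp_rot: [[-0.926, -0.379, 0.004], [-0.378, 0.926, 0.001], [-0.004, -0.0, -1.0]]
contact_force: [0.5, -0.4, -0.9]
grip_width: 0.0154
gripper_force: 39.9
5.05 [0.5779 0.2401 0.2532] [ 0.4723 -0.4205 -0.8837] 0.015449466368398411
[ 228  166   55   64 2669] [  4.8149 -14.3593] [40.5816 14.749 ] ((22.70233726501465, 0.19540023803710938), (29.102378845214844, 35.76338577270508), 89.97679901123047)
[  0 314  21  42 610] [ -90.1408 -174.0203] [ -55.6932 -155.6528] ((-74.49722290039062, -162.4331512451172), (36.30518341064453, 13.816324234008789), 16.497642517089844)
[ 0.5236 -0.2133] -7.342262286333204 res mm [[-1.6809  0.8472]
 [-1.9523 -0.9323]
 [ 2.8506  0.8166]
 [ 0.7827 -0.7316]]
[[ 0.5028 -0.2265  0.01  ]
 [ 0.5276 -0.2297  0.01  ]]
```

```bash
python3 to.py .5049 -.2268 .20 -7.34
```

```text
t 5.1 yaw 22.235703218758278 mm 474.8994058459354 row [ 0.6081 -1.0117  0.1271] 0.08215473116321743
```

```bash
python3 -m creep '[[0.58,-0.96,0.05,0.082,1],[0.58,-0.96,0.05,0.082,1],[0.58,-0.96,0.05,0.082,1],[0.58,-0.96,0.05,0.082,1],[0.58,-0.96,0.05,0.082,1],[0.58,-0.96,0.05,0.082,1],[0.58,-0.96,0.05,0.082,1],[0.58,-0.96,0.05,0.082,1],[0.58,-0.96,0.05,0.082,1],[0.58,-0.96,0.05,0.082,1],[0.58,-0.96,0.05,0.082,1],[0.58,-0.96,0.05,0.082,1]]'
python3 to.py .5049 -.2268 .20 -7.34
```

```text
t: 6.1
ee_pos: [0.5049, -0.2085, 0.2273]
tcp_rot: [[-0.991, 0.134, -0.006], [0.134, 0.991, -0.001], [0.006, -0.001, -1.0]]
contact_force: [0.8, 1.0, -0.1]
grip_width: 0.0155
gripper_force: 39.8
t 6.1 yaw -7.709484142338424 mm 32.8521397955242 row [-0.0066 -0.0451  0.0683] -0.0010263448398289497
```

```bash
python3 -m creep '[[-0.007,-0.045,0.03,-0.001,1],[-0.007,-0.045,0.068,-0.001,1],[-0.007,-0.045,0.068,-0.001,1],[-0.007,-0.045,0.068,-0.001,1],[-0.007,-0.045,0.068,-0.001,1]]'
python3 to.py .5049 -.2268 .17 -7.34; python3 hand.py red 0.0816
python3 - <<'E'
from h import *
from bench import arm
s=arm.observe();print(s["joint_positions"],s["tcp_rot"][:,2])
for n in("scene","side"):
  c=arm.capture(n);pickle.dump(c,open(f"{n}1.pkl","wb"))
  from fit import g2w
  cv2.imwrite(f"pics/{n}1.png",c["frame"])
E
```

```text
t: 6.52
ee_pos: [0.5075, -0.2206, 0.2029]
tcp_rot: [[-0.993, 0.12, -0.002], [0.12, 0.993, 0.002], [0.002, 0.001, -1.0]]
contact_force: [0.4, 0.4, -0.0]
grip_width: 0.0155
gripper_force: 39.8
t 6.5167 yaw -6.8874592283350236 mm 33.550612389934564 row [ 0.0044 -0.0162  0.0822] 0.0012570576990693638
6.5167 [ 0.5075 -0.2206  0.2029] [ 0.3501  0.4124 -0.0493] 0.015497209545871011
[ 228  166   56   64 2759] [  4.9026 -14.3643] [40.6705 15.3138] ((22.78894805908203, 0.47484302520751953), (29.684350967407227, 35.75807189941406), 89.97147369384766)
[-30.4369   7.1184  -1.0459  81.877    0.0105 -23.5648] [-0.0005  0.0005 -1.    ]
[ 0.5236 -0.2133] -7.342262286333204 res mm [[-1.6809  0.8472]
 [-1.9523 -0.9323]
 [ 2.8506  0.8166]
 [ 0.7827 -0.7316]]
```

```bash
sed -i 's/^R,t,y=rigid(G,W);print.*/R,t,y=rigid(G,W)/' fit.py
cat > to.py <<'E'
import sys
from h import *
from bench import arm
x,y,z,yaw=map(float,sys.argv[1:])
S=[]
for i in range(6): S.append(arm.observe()); arm.capture("side")
p=np.array([s["ee_pos"] for s in S]);R=np.mean([s["tcp_rot"] for s in S],0)
print("ee",p.mean(0),"std",p.std(0)*1000,"F",np.mean([s["contact_force"] for s in S],0))
d=np.array([x,y,z])-p.mean(0);psi=np.degrees(np.arctan2(-R[0,1],R[1,1]))
print("t",s["t"] if 0 else S[-1]["t"],"yaw",psi,"mm",np.linalg.norm(d)*1000,"row",R.T@d/.4,-(((yaw-psi+90)%180)-90)/360)
E
python3 to.py .5049 -.2268 .17 -7.34
python3 - <<'E'
from h import *
from fit import g2w
from bench import arm
s=arm.observe();c=arm.capture("wrist");T=wristT(c,s);f=c["frame"]
pickle.dump((s,c),open("w3.pkl","wb"))
k=2
o=cv2.resize(f[:300,100:400],(0,0),fx=k,fy=k,interpolation=cv2.INTER_CUBIC)
def dr(P,col):
    q=(proj(c,g2w(P),T)-[100,0]+.5)*k
    cv2.polylines(o,[np.int32(q*8)],False,col,1,cv2.LINE_AA,3)
dr([[-63,57,10],[-63,-82,10],[177,-82,10],[177,57,10],[-63,57,10]],(0,255,255))
dr([[-55,3,46],[35,3,46]],(0,0,255));dr([[-55,0,10],[35,0,10]],(255,255,0))
dr([[-55,-34.5,46],[35,-34.5,46]],(0,255,0));dr([[-55,-31.5,10],[35,-31.5,10]],(255,255,0))
dr([[36,-75,46],[36,28,46],[50,28,46],[50,-75,46]],(255,0,255))
cv2.imwrite("pics/ov3.png",o)
E
```

```text
ee [ 0.5084 -0.2214  0.2047] std [0.0804 0.142  0.1221] F [ 0.1393 -0.0497 -0.5801]
t 6.9167 yaw -6.8899238543538806 mm 35.28994113661431 row [ 0.0071 -0.0144  0.0867] 0.0012502115156836722
```

View pics/ov3.png

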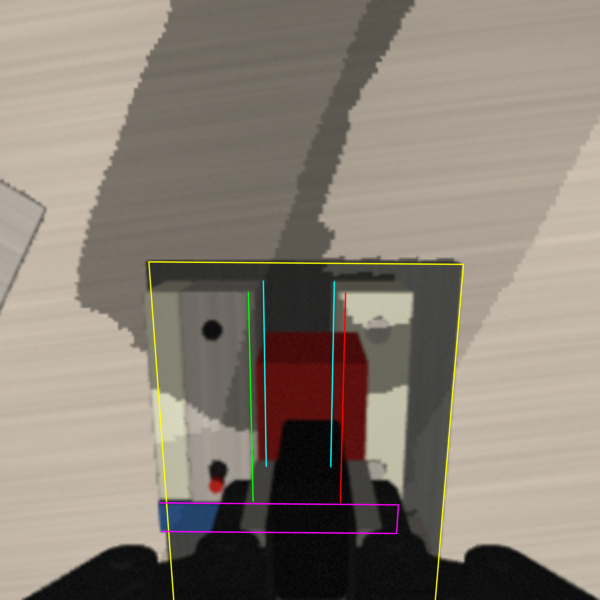

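```bash
python3 -m creep '[[0.007,-0.0144,0.02,0.00125,1],[0.007,-0.0144,0.05,0.00125,1],[0.007,-0.0144,0.074,0.00125,1],[0.007,-0.0144,0.074,0.00125,1],[0.007,-0.0144,0.074,0.00125,1],[0.007,-0.0144,0.074,0.00125,1]]'
python3 to.py .5049 -.2268 .1676 -7.34
```

```text
t: 7.52
ee_pos: [0.5043, -0.2269, 0.1738]
tcp_rot: [[-0.992, 0.129, -0.001], [0.129, 0.992, 0.001], [0.001, 0.0, -1.0]]
contact_force: [-0.2, -0.0, -0.8]
grip_width: 0.0158
gripper_force: 39.8
ee [ 0.5047 -0.2271  0.1746] std [0.2219 0.1102 0.4326] F [-0.3273 -0.0483 -0.8593]
t 7.7667 yaw -7.380199287487154 mm 7.042793617542991 row [-0.0004  0.0009  0.0176] -0.00011166468746432025
```

```bash
python3 -m creep '[[-0.0004,0.0009,0.008,0,1],[-0.0004,0.0009,0.014,0,1],[-0.0004,0.0009,0.018,0,1],[-0.0004,0.0009,0.021,0,1],[-0.0004,0.0009,0.024,0,1],[-0.0004,0.0009,0.027,0,1],[-0.0004,0.0009,0.027,0,1]]'
python3 to.py .5049 -.2268 .1316 -7.34
```

```text
t: 8.4
ee_pos: [0.5049, -0.2273, 0.1638]
tcp_rot: [[-0.992, 0.129, 0.001], [0.129, 0.992, -0.002], [-0.001, -0.001, -1.0]]
contact_force: [-0.2, -1.3, 0.9]
grip_width: 0.0154
gripper_force: 40.0
ee [ 0.5049 -0.2273  0.1637] std [0.0088 0.0214 0.0408] F [-0.3875 -2.4366  0.4346]
t 8.65 yaw -7.395362101263046 mm 32.1161358126627 row [0.0002 0.0013 0.0803] -0.00015378361461956382
```

```bash
python3 -m creep '[[0,-0.0015,0.0,0,1],[0,-0.0015,0.003,0,1],[0,-0.0015,0.006,0,1],[0,-0.0015,0.009,0,1],[0,-0.0015,0.012,0,1],[0,-0.0015,0.012,0,1]]'
python3 to.py .5049 -.2275 .1316 -7.34
```

```text
t: 9.2
ee_pos: [0.5045, -0.2274, 0.1583]
tcp_rot: [[-0.992, 0.128, -0.0], [0.128, 0.992, -0.0], [0.0, -0.0, -1.0]]
contact_force: [-0.3, -2.8, -1.2]
grip_width: 0.0155
gripper_force: 39.9
ee [ 0.5045 -0.2274  0.1583] std [0.0117 0.0106 0.01  ] F [-0.0021 -2.986  -1.7849]
t 9.45 yaw -7.3852604665075265 mm 26.741195066193566 row [-0.001  -0.0002  0.0668] -0.00012572351807646796
```

```bash
python3 -m creep '[[0,-0.002,0.008,0,1],[0,-0.002,0.016,0,1],[0,-0.002,0.024,0,1],[0,-0.002,0.032,0,1],[0,-0.002,0.04,0,1],[0,-0.002,0.048,0,1],[0,-0.002,0.056,0,1],[0,-0.002,0.06,0,1],[0,-0.002,0.064,0,1],[0,-0.002,0.064,0,1]]'
python3 to.py .5049 -.2275 .1316 -7.34
```

```text
t: 10.33
ee_pos: [0.5043, -0.2278, 0.1325]
tcp_rot: [[-0.992, 0.128, -0.001], [0.128, 0.992, 0.001], [0.001, 0.001, -1.0]]
contact_force: [0.8, -0.1, -1.2]
grip_width: 0.0154
gripper_force: 39.8
ee [ 0.5045 -0.228   0.133 ] std [0.1368 0.1347 0.2933] F [ 0.1204  0.0272 -0.6463]
t 10.5833 yaw -7.3816589696116734 mm 1.5701104384511502 row [-0.0008  0.0013  0.0036] -0.0001157193600324291
```

```bash
python3 -m creep '[[0,0,0.002,0,1],[0,0,0.004,0,1],[0,0,0.005,0,1],[0,0,0.005,0,1]]'
python3 to.py .5297 -.2308 .1316 -7.34
```

```text
t: 10.97
ee_pos: [0.5046, -0.2282, 0.1317]
tcp_rot: [[-0.992, 0.129, 0.0], [0.129, 0.992, -0.0], [-0.0, -0.0, -1.0]]
contact_force: [-0.9, -0.4, 1.7]
grip_width: 0.0148
gripper_force: 40.3
ee [ 0.5046 -0.2282  0.1317] std [0.0092 0.0079 0.0135] F [-1.1128  0.6247  3.367 ]
t 11.2167 yaw -7.382024932818363 mm 25.207344720254707 row [-0.063   0.0015  0.0002] -0.00011673592449545664
```

Red is on the floor with a light touch of 3 N. Now I'll slide it forward.

```bash
python3 -m creep '[[-0.008,0,0,0,1],[-0.016,0,0,0,1],[-0.023,0,0,0,1],[-0.03,0,0,0,1],[-0.037,0,0,0,1],[-0.044,0,0,0,1],[-0.05,0,0,0,1],[-0.055,0,0,0,1],[-0.06,0,0,0,1],[-0.063,0,0,0,1],[-0.063,0,0,0,1]]'
python3 to.py .5297 -.2308 .1316 -7.34
```

```text
t: 12.18
ee_pos: [0.5281, -0.2306, 0.1318]
tcp_rot: [[-0.992, 0.128, -0.004], [0.128, 0.992, 0.001], [0.004, 0.001, -1.0]]
contact_force: [-5.8, 2.8, 8.3]
grip_width: 0.0158
gripper_force: 41.3
ee [ 0.5281 -0.2306  0.1318] std [0.0103 0.0211 0.0132] F [-5.8796  2.8234  8.7615]
t 12.4333 yaw -7.365960945341246 mm 1.6547869610920094 row [-0.0041  0.0001  0.0006] -7.21137370589986e-05
```

```bash
python3 -m creep '[[-0.003,0,-0.001,0,1],[-0.006,0,-0.001,0,1],[-0.006,0,-0.001,0,1]]'
python3 to.py .5297 -.2308 .1316 -7.34
```

```text
t: 12.73
ee_pos: [0.5305, -0.2309, 0.1318]
tcp_rot: [[-0.992, 0.128, -0.004], [0.128, 0.992, 0.001], [0.004, 0.001, -1.0]]
contact_force: [-5.9, 2.4, 7.7]
grip_width: 0.0152
gripper_force: 41.0
ee [ 0.5305 -0.2309  0.1318] std [0.0143 0.0141 0.0119] F [-5.611   2.1288  7.4093]
t 12.9833 yaw -7.367188901074461 mm 0.8187144106618072 row [0.002  0.0001 0.0006] -7.552472520685348e-05
```

Force hasn't risen yet, so the block isn't at the keeper. I'll advance in small steps.

```bash
python3 -m creep '[[-0.003,0,0,0,1],[-0.005,0,0,0,1],[-0.005,0,0,0,1]]';python3 -m creep '[[-0.003,0,0,0,1],[-0.005,0,0,0,1],[-0.005,0,0,0,1]]'
```

```text
t: 13.28
ee_pos: [0.531, -0.2309, 0.1319]
tcp_rot: [[-0.992, 0.128, -0.007], [0.128, 0.992, 0.002], [0.008, 0.001, -1.0]]
contact_force: [-10.4, 2.7, 10.7]
grip_width: 0.0154
gripper_force: 41.5
t: 13.53
ee_pos: [0.5313, -0.231, 0.1319]
tcp_rot: [[-0.992, 0.129, -0.011], [0.129, 0.992, 0.002], [0.012, 0.001, -1.0]]
contact_force: [-15.5, 3.8, 13.5]
grip_width: 0.0157
gripper_force: 41.9
```

```bash
python3 hand.py red 0.0816
python3 - <<'E'
from h import *
from fit import g2w,R,t
from bench import arm
s=arm.observe();c=arm.capture("wrist");T=wristT(c,s);f=c["frame"]
st,ce,l=max(blobs(f[:300],"red",60),key=lambda b:b[0][4])
ts=arm.capture("side");ss=arm.capture("scene")
for cc in(ts,ss):
  q=proj(cc,g2w([[6,-15,50]]))[0]; 
  for b in blobs(cc["frame"],"red",5):
    if np.hypot(*(b[1]-q))<40: print(b[0],b[1],(onz(cc,[b[1]],.05)[0][:2]-t)@R*1000)
E
```

```text
13.5333 [ 0.5313 -0.231   0.1319] [-15.529    3.8135  13.4735] 0.01574784497037151
[ 228  166   56   64 2792] [  4.9063 -14.2855] [40.6825 15.2844] ((22.794715881347656, 0.49530029296875), (29.565082550048828, 35.76292037963867), 89.96820831298828)
[189 256  11  13  94] [-19.9232 -38.0144] [-12.0517 -31.9463] ((-16.1922550201416, -35.22678756713867), (7.713258266448975, 4.92082405090332), 26.590970993041992)
[300 273  30  18 222] [309.964  281.4054] [-14.2603 -22.9007]
[332 282   2   3   5] [332.4 282.8] [ 24.6079 -53.1881]
[140 152  14  10  58] [146.7241 157.1207] [ 27.8355 -15.6338]
```

```bash
python3 -m creep '[[0.004,0,-0.002,0,1],[0.006,0,-0.003,0,1],[0.006,0,-0.003,0,1],[0.006,0,-0.003,0,0],[0.006,0,-0.003,0,-0.5],[0.006,0,-0.003,0,-0.5],[0.006,0,-0.003,0,-0.5],[0.006,0,-0.003,0,-0.5]]'
python3 -m creep '[[0,0,-0.04,0,-0.5],[0,0,-0.12,0,-0.5],[0,0,-0.2,0,-0.5],[0,0,-0.3,0,-0.5],[0.1,0,-0.35,0,-0.5],[0.1,0,-0.35,0,-0.5],[0.1,0,-0.35,0,-0.5]]'
python3 - <<'E'
from h import *
from fit import g2w,R,t
from bench import arm
s=arm.observe();c=arm.capture("wrist");T=wristT(c,s);f=c["frame"]
for st,ce,l in blobs(f[:330],"red",8):
  W=(onz(c,np.argwhere(l)[:,::-1],.05,T)[:,:2]-t)@R*1000
  if abs(W).max()<100: print(st,W.min(0),W.max(0))
w=(onz(c,np.argwhere(mask(f,"blue"))[:,::-1],.046,T)[:,:2]-t)@R*1000;print("blue",np.percentile(w,[1,99],0))
o=proj(c,g2w([[0,-15,30]]),T)[0].astype(int);print(o)
x,y=max(o[0]-75,0),max(o[1]-75,0)
wr=cv2.resize(f[y:y+150,x:x+150],(390,390),interpolation=cv2.INTER_CUBIC)
S=arm.capture("side")["frame"][225:330,262:397]
cv2.imwrite("pics/end.png",np.hstack([wr,cv2.resize(S,(400,390),interpolation=cv2.INTER_CUBIC)]))
E
```

```text
t: 14.4
ee_pos: [0.5337, -0.2319, 0.1326]
tcp_rot: [[-0.992, 0.128, 0.0], [0.128, 0.992, -0.0], [-0.0, -0.0, -1.0]]
contact_force: [0.2, 0.3, -0.2]
grip_width: 0.064
gripper_force: 0.0
t: 14.98
ee_pos: [0.4939, -0.2271, 0.2753]
tcp_rot: [[-0.992, 0.129, 0.004], [0.129, 0.992, -0.002], [-0.004, -0.002, -1.0]]
contact_force: [0.2, -0.5, -0.3]
grip_width: 0.0643
gripper_force: 0.0
[243 172  28  61 966] [-31.2088 -30.5817] [35.7596 -1.2217]
[222 221   4   5  19] [ 22.8345 -53.2246] [ 27.506  -49.8311]
blue [[ 36.4146 -73.8926]
 [ 49.8505  28.3889]]
[257 195]
```

View pics/end.png

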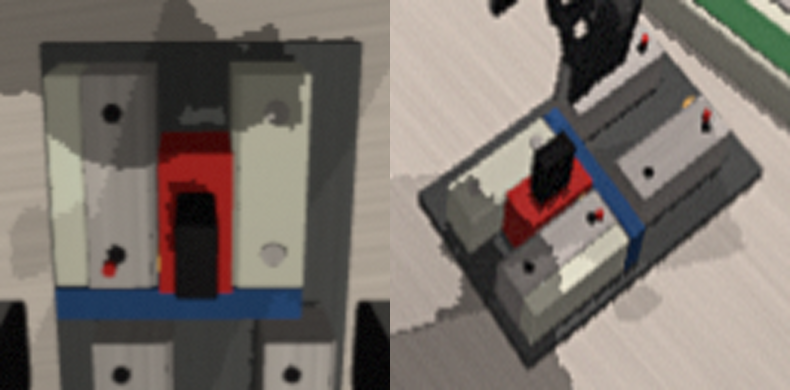

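The pictures show red fully down between the walls, its front edge against the blue keeper (front at guide x ≈ 35.8 mm), with the hand clear.

```bash
python3 -c "
from bench import arm
print(arm.job_done())"
```

```text
the job is handed in; nothing more can be done
None
```

The red (thickest) block fitted the slot, so it is the snug one. It is down on the slot floor and slid forward against the blue keeper; I never touched yellow or green on the board. I handed the job in at about 15 s, but got no verdict back and did not measure the feeler directly.

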